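# Clear the repair bench and hold the test lever

### The arm

A 6-joint arm with a two-finger parallel gripper is mounted at the origin on the work surface. World frame = base frame: x ahead of the robot, y to its left, z up, the work surface at z = 0. Lengths are in mm, angles in rad, forces in N, time in s.
With the tool pointing down it reaches from about 275 to 975 mm from the base axis. Payload 8.4 kg.
Tool frame: the origin (TCP) lies on the centre line of the jaws, within the pads' length; the fingertips stand 11 mm ahead of it and the grasp point (between the pads) lies 8 mm behind it (env.finger_overhang is the z of the fingertips in the tool frame, in mm); z points along the fingers, y is the line along which they close (so a half turn about z gives the same grasp; the last joint's range is limited). The gripper opens to 92 mm and grips with 3 to 60 N. Pads are 20 mm wide; open, the fingers measure 128 mm over their backs; the gripper's body (75 mm by 189 mm) begins 69 mm behind the grasp point.
Start: joints at [-0.002, 0.353, 1.633, -0, 1.155, -0.002], TCP at [625.002, -0, 225.583] pointing down, gripper open.
Joint ranges: [-2.63, 2.63], [-0.92, 2.1], [0.06, 2.66], [-1.3, 4.44], [0, 2.69], [-3.02, 3.02]. Speed limits (rad/s): [2.22, 2.22, 2.79, 3.14, 3.14, 3.14].

### API

Orientations are given as a 3x3 rotation matrix whose columns are the frame's x, y, z axes.
In Python, from rig import status, capture, ticket, env gives the robot as it stands.
- The arm moves only by the tool move_arm, never from a script. Its argument "deltas" is text: rows parted by semicolons, each of 5 numbers parted by spaces: the opening, from 0 (shut) to 1 (fully open), then the shift along the tool's x, y, z normalised to -1 to 1, where 1 is 0.04 m, then the turn about the tool's z normalised to -1 to 1, where 1 is 90 degrees. In form: claw dx dy dz roll; .... A call has 1 to 10 rows; each row shifts and turns the commanded pose from where the row before left it, along the tool's axes as they then stand; what a row does not reach is not made up. A row lasts 1/12 s, in which the tool goes at most 41.7 mm and 7.16 degrees, less where a joint would pass 70% of its speed; a pose out of reach is approached as far as the arm can. A call with a number of a shift or a turn outside -1 to 1 is refused whole. A call with a gripper value outside its range is refused whole. The fingers move at their own pace and stop on an object; "force" is the grip in N (left out, the last holds). Time passes only in rows, so rows that do not move let the fingers close. It gives the time, the measured TCP pose, the force, the opening and the grip force at its end, in the units of the state.
- status.sense(): the state, without advancing time (a new reading comes with each control period).
- capture(name): name is "scene" or "side" or "wrist"; returns a dict with "img" (384x512x3 uint8, red, green, blue), "range_z" (384x512 float32, mm along the optical axis (not along the pixel's ray), 0 where there is no reading), "intrinsics" (3x3 intrinsics, pixels), "T" (4x4, takes a point from camera to world coordinates). Camera axes: x right, y up, looking along -z (the intrinsics and any distortion apply to the point x, -y, -z); pixel columns grow to the right and rows downward; lengths in mm; the calibration is good to about 2 mm. A picture is of the moment at which its call begins.
- ticket.sign_off(): hands the job in; it is judged then, once.
The state is a dict: "time": time; "joint_positions": joint angles; "joint_velocities": joint speeds; "tau": joint torques, N m; "tcp_pos": TCP position; "orientation": TCP orientation; "wrist_force": force on the tool from outside, world axes, zero at the start; "moment": the same for the moment, N m; "finger_gap": finger opening in mm; "grasp_force": force on a finger pad.
Only numpy, scipy, OpenCV 4.12 (cv2) and the standard library are available. Lean on these libraries where they do the work, as an engineer would, in place of code of your own. Each camera call takes 0.05 s, during which the arm holds its last target. There are 200 camera calls.

### The job

Get the repair bench ready for the lamp test: put the two white compact lamps in the yellow tray and the orange screwdriver in the blue tray, each lying flat inside and let go; the lamps are glass, so set them down, do not drop them. Then press the yellow pad of the tester's spring-loaded dead-man lever down with the fingers to its middle position (arm level, black pointer on green), never right down to its bottom stop, which trips the tester, and finish while still holding it there. Do not disturb the vase or the cup.

Things in the scene. Friction and masses are not known exactly. Their poses are not given: they have to be found in the camera images.
- lamp_a: white compact fluorescent plug-in lamp lying down: a square block 130 long (own x), 34 wide (y), 34 high (z); base (42 long) with two 9 mm brass pins at the -x end, four glass tubes towards +x. About 70 g. Origin: centre of its underside as it lies at the start. x axis along the lamp. May be gripped across its 34 mm width, at its middle
- lamp_b: a second lamp, the same as lamp_a in every way
- lamp_a_mid (a point): centre of lamp_a's block, 17 above its underside
- lamp_b_mid (a point): centre of lamp_b's block, 17 above its underside
- screwdriver: screwdriver lying along its own x, 180 long: orange round handle, 26 thick and 90 long, on the -x half; thin steel blade (6 thick) on the +x half, at the height of the handle's axis. 80 g. Origin: midway along its length, 13 below its axis (on the bench as it lies)
- screwdriver_mid (a point): on the screwdriver's axis, midway along its length (where handle meets blade)
- screwdriver_grip (a point): on the axis in the middle part of the handle, 36 from screwdriver_mid towards the handle's end (-x); a good place to grip, 26 wide
- lamp_tray: yellow open tray fixed to the bench, 240 (own x) by 180 (y) by 40 high outside, walls and floor 5 thick. Origin: centre of its underside. Either tray may be on the left or on the right
- tool_tray: blue open tray, otherwise the same as lamp_tray. Origin: centre of its underside
- station: grey lamp tester fixed to the bench. Origin: on the bench below the lever's pad. Base plate 12 high, 100 wide, from own x -30 to +175; housing 120 high from x +90 to +175. The arm runs from its pivot (x +120, 55 above the bench) to the pad over the origin. On the housing's top, green stripes lie between red ones; a black pointer fixed to the lever moves over them
- lever_pad (a point): centre of the top face of the yellow pad at the lever's end, 50 by 50 and 12 thick. The pad's top is about 85 above the bench when released (arm tilted up 0.2 rad), 61 when the arm is level (middle position, pointer on the centre of the green), about 37 at the bottom stop. Its own axes follow the lever's arm: x along the arm towards the pivot
- lever (a joint): lever angle in rad: 0 released, up to 0.40 at the bottom stop; arm level at 0.20. The pointer is on the green from 0.13 to 0.27; beyond 0.36 the tester trips. A spring always pushes the lever up: at the pad's centre it takes about 4.7 N to start it, 8 N at 0.20 and 11 N at 0.40; it springs back to 0 when let go
- vase: brown ceramic vase lamp-stand with brass socket, 120 wide, 188 high, 0.9 kg. Bystander. Origin: centre of its underside
- cup: white cup, 80 wide at the rim, 100 high. Bystander. Origin: centre of its underside
Mind the look-alikes: they are no part of the job. Leave any turquoise look-alike of the lamp_b alone.

How it is judged:
By the outcome, as a careful person would: the job done as asked, in the order asked, and still so for the second after the job is handed in, while the arm keeps its last pose, push and grip.
It also fails if it takes over 70 s, if anything falls off the work surface, if the arm or the gripper's body presses on something with over 40 N, if the wrist force passes 120 N, or if a joint passes its speed limit or range.

## Working session

There is one attempt and no reset: what is moved stays moved. The work goes in short steps, Python scripts to look and compute and a tool call to move; the robot and the scene stay as the last step left them, time stands still between calls to the robot, and variables do not carry over. Pictures are saved under pics/ and viewed, at most 10 in all, crops included, and the job is handed in when it is done.

Besides the shell and the picture viewer there is one more tool, called after "Request:" as name(argument=value, ...), one argument or row to a line, values as JSON. move_arm: Moves the arm, as the interface text tells. Its arguments: {"type":"object","properties":{"deltas":{"type":"string"},"force":{"type":"number"}},"required":["deltas"]}

```bash
mkdir -p pics; ls
cat > h.py <<'E'
import numpy as np, cv2
from rig import status, capture, ticket, env
def save(c,n): cv2.imwrite(f'pics/{n}.png',cv2.cvtColor(c['img'],cv2.COLOR_RGB2BGR))
def ray(c,u,v):
    K=c['intrinsics'];T=c['T']
    d=np.array([(u-K[0,2])/K[0,0],-(v-K[1,2])/K[1,1],-1.0])
    return T[:3,3],T[:3,:3]@d
def plane(c,u,v,z):
    o,d=ray(c,u,v);return o+d*(z-o[2])/d[2]
def cloud(c):
    K=c['intrinsics'];T=c['T'];r=c['range_z'];v,u=np.indices(r.shape)
    p=np.stack([(u-K[0,2])/K[0,0]*r,-(v-K[1,2])/K[1,1]*r,-r],-1)
    return p@T[:3,:3].T+T[:3,3]
E
python3 - <<'E'
from h import *
import pickle
d={}
for n in ['scene','side','wrist']:
    c=capture(n);save(c,n);d[n]=c
    print(n,c['T'].round(2).tolist(),c['intrinsics'].tolist(),c.keys(),(c['range_z']>0).mean())
pickle.dump(d,open('d.pkl','wb'))
a,b,e=[cv2.imread(f'pics/{n}.png') for n in ['scene','side','wrist']]
print(status.sense())
E
```

```text
pics
scene [[-0.09, -0.76, 0.64, 1364.82], [1.0, -0.08, 0.05, 153.99], [0.02, 0.65, 0.76, 1063.52], [0.0, 0.0, 0.0, 1.0]] [[384.02461810225697, 0.0, 256.4320343112071], [0.0, 384.02461810225697, 188.4126068530917], [0.0, 0.0, 1.0]] dict_keys(['img', 'range_z', 'intrinsics', 'T']) 0.9960174560546875
side [[0.93, 0.28, -0.26, 233.24], [-0.38, 0.65, -0.66, -596.51], [-0.01, 0.71, 0.7, 846.0], [0.0, 0.0, 0.0, 1.0]] [[406.10065985142467, 0.0, 250.93244916179341], [0.0, 406.10065985142467, 190.43464693655284], [0.0, 0.0, 1.0]] dict_keys(['img', 'range_z', 'intrinsics', 'T']) 0.9957275390625
wrist [[1.0, -0.0, 0.0, 623.82], [-0.0, 0.96, 0.29, 81.7], [-0.0, -0.29, 0.96, 383.52], [0.0, 0.0, 0.0, 1.0]] [[334.76119041088714, 0.0, 261.43904515966335], [0.0, 334.76119041088714, 189.72491692045236], [0.0, 0.0, 1.0]] dict_keys(['img', 'range_z', 'intrinsics', 'T']) 0.995849609375
{'time': 0.15, 'joint_positions': array([-2.39546280e-03,  3.53502625e-01,  1.63391841e+00,  5.67750741e-06,
        1.15520729e+00, -2.40027136e-03]), 'joint_velocities': array([-7.01403291e-05, -3.74630722e-03, -2.53408156e-03, -1.48260801e-03,
       -1.76230899e-03,  3.21051713e-04]), 'tau': array([-8.47799656e-04, -5.94210899e+01, -3.34467816e+01,  6.96930941e-02,
        2.04021111e-02, -8.35750166e-05]), 'tcp_pos': array([6.24653273e+02, 5.47743049e-03, 2.25046886e+02]), 'orientation': array([[-2.50972462e-06,  9.99999464e-01, -1.03565472e-03],
       [ 1.00000000e+00,  2.51767475e-06,  7.67512241e-06],
       [ 7.67772574e-06, -1.03565470e-03, -9.99999464e-01]]), 'wrist_force': array([-0.01152709, -0.29850999, -0.16416526]), 'moment': array([ 0.00584516, -0.06588003,  0.0092389 ]), 'grasp_force': 0.0, 'finger_gap': 91.85827675851766}
```

View pics/scene.png

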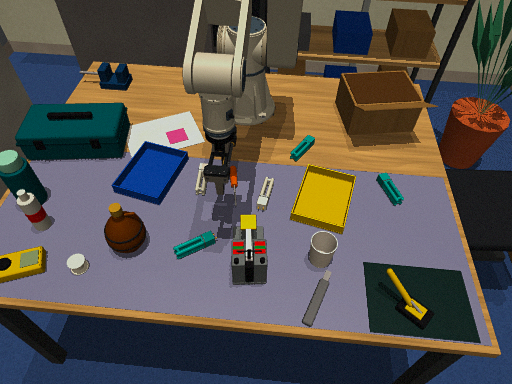

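View pics/side.png

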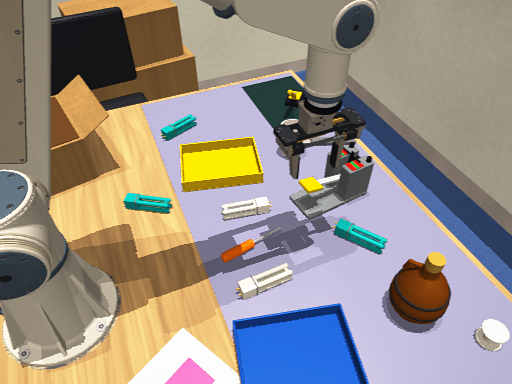

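The scene view looks back at the robot: yellow tray (323,198) at +y, blue tray (150,172) at −y, white lamps at (265,192) and (200,180), screwdriver (233,178) between them, station (249,250), vase (125,232), cup (323,248). The side view shows lamps at (246,208) and (265,280), and the screwdriver at (250,245).

```bash
cat > meas.py <<'E'
from h import *
def masks(c):
    hsv=cv2.cvtColor(c['img'],cv2.COLOR_RGB2HSV);H,S,V=[hsv[...,i].astype(int) for i in range(3)]
    return dict(white=(S<60)&(V>150),orange=(H<13)&(S>170)&(V>120),yellow=(H>22)&(H<33)&(S>150)&(V>90),blue=(H>105)&(H<122)&(S>180)&(V>60))
def blobs(c,minA=60):
    P=cloud(c);out=[]
    for k,m in masks(c).items():
        m=m&(P[...,2]>4)&(P[...,2]<130)&(P[...,0]>250)&(P[...,0]<1000)&(abs(P[...,1])<500)
        n,l,s,ce=cv2.connectedComponentsWithStats(m.astype(np.uint8),connectivity=8)
        for i in range(1,n):
            if s[i,4]<minA: continue
            q=P[l==i]; z98=np.percentile(q[:,2],95)
            (cx,cy),(w,h),a=cv2.minAreaRect(q[:,:2].astype(np.float32))
            bx=cv2.boxPoints(((cx,cy),(w,h),a)); e=bx[1]-bx[0]; f=bx[2]-bx[1]; L=e if np.hypot(*e)>np.hypot(*f) else f
            out.append((k,s[i,4],ce[i].round(0).tolist(),(round(cx),round(cy)),(round(max(w,h)),round(min(w,h))),round(np.degrees(np.arctan2(L[1],L[0]))%180,1),'z',np.percentile(q[:,2],5).round(),z98.round(1)))
    return out
E
python3 - <<'E'
from meas import *
import pickle
d=pickle.load(open('d.pkl','rb'))
for n in d:
    print(n)
    for b in blobs(d[n]): print(*b)
E
```

```text
scene
white 84 [199.0, 181.0] (476, -111) (91, 30) 3.1 z 28.0 36.0
white 183 [265.0, 192.0] (499, 123) (128, 32) 170.8 z 28.0 35.3
white 109 [248.0, 239.0] (731, 88) (66, 15) 6.3 z 64.0 78.5
white 205 [75.0, 261.0] (841, -420) (49, 49) 106.8 z 36.0 42.2
yellow 1550 [323.0, 198.0] (498, 328) (247, 180) 166.6 z 4.0 39.6
yellow 219 [248.0, 221.0] (674, 79) (47, 45) 96.8 z 77.0 89.1
blue 1524 [150.0, 172.0] (444, -301) (243, 182) 167.1 z 4.0 39.7
side
white 69 [289.0, 121.0] (770, 398) (161, 49) 59.4 z 86.0 102.6
white 66 [365.0, 160.0] (885, 124) (198, 40) 48.0 z 4.0 123.3
white 116 [329.0, 179.0] (748, 108) (107, 59) 54.4 z 65.0 79.9
white 106 [298.0, 193.0] (671, 130) (105, 48) 44.8 z 5.0 81.3
white 62 [320.0, 191.0] (723, 107) (70, 22) 10.8 z 12.0 15.8
white 286 [324.0, 204.0] (703, 55) (118, 42) 6.3 z 11.0 16.0
white 642 [246.0, 207.0] (501, 136) (135, 71) 171.1 z 8.0 36.6
white 865 [264.0, 280.0] (461, -104) (143, 55) 3.7 z 9.0 36.6
white 703 [492.0, 334.0] (846, -410) (79, 51) 52.0 z 5.0 43.0
orange 241 [233.0, 253.0] (425, -5) (87, 22) 12.1 z 11.0 27.8
orange 74 [440.0, 292.0] (7
[... 292 characters left out ...]
 39.3
wrist
white 4109 [135.0, 45.0] (496, 122) (130, 34) 171.3 z 29.0 34.4
white 7014 [356.0, 78.0] (718, 86) (157, 100) 7.3 z 10.0 75.2
white 125 [139.0, 156.0] (486, 10) (32, 6) 11.4 z 14.0 16.5
white 1384 [92.0, 260.0] (428, -114) (95, 35) 2.3 z 30.0 34.7
orange 651 [502.0, 21.0] (795, 127) (30, 12) 97.7 z 120.0 121.9
orange 915 [468.0, 26.0] (771, 124) (30, 15) 98.8 z 120.0 121.9
orange 573 [496.0, 112.0] (803, 65) (30, 14) 97.9 z 120.0 122.2
orange 736 [464.0, 114.0] (779, 62) (29, 16) 96.9 z 120.0 121.9
orange 1027 [79.0, 167.0] (427, -1) (90, 23) 10.6 z 18.0 25.8
yellow 3210 [316.0, 90.0] (671, 79) (49, 49) 7.5 z 80.0 88.6
blue 2217 [169.0, 371.0] (494, -300) (177, 70) 13.1 z 4.0 6.6
```

View pics/wrist.png

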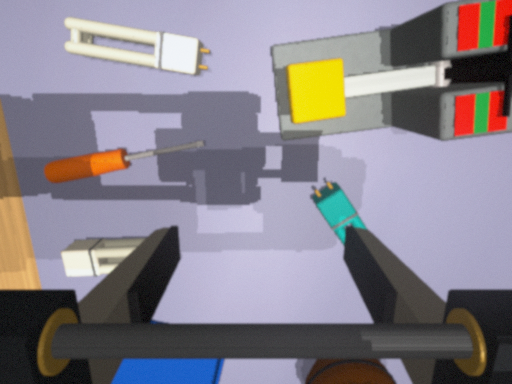

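The wrist view confirms lamp A at (135,45), the screwdriver at (79–200,150–167), lamp B partly hidden at (92,260), and the pad at (316,90). Lamp A is at (497,122) at an angle of 171°, with its top at about 34.5 in all three views. I'll go for it first.

Request:
move_arm(
  deltas="1 0.51 -0.533 0 0; 1 0.51 -0.533 0 0; 1 0.51 -0.533 0 0; 1 0.51 -0.533 0 0; 1 0.51 -0.533 0 0; 1 0.51 -0.533 0 0; 1 0 0 0.4 -0.075; 1 0 0 0.4 -0.075; 1 0 0 0.4 -0.075; 1 0 0 0.4 -0.075",
  force=10,
)

```text
time: 0.98
tcp_pos: [496.9, 122.7, 161.0]
orientation: [[-0.46, 0.888, 0.0], [0.888, 0.46, 0.0], [-0.0, 0.0, -1.0]]
wrist_force: [0.0, -1.3, -0.8]
finger_gap: 92.0
grasp_force: 0.0
```

Request:
move_arm(
  deltas="1 0 0 0.2 -0.075; 1 0 0 0.2 -0.075; 1 0 0 0.2 -0.075; 1 0 0 0.2 -0.075; 1 0 0 0.2 -0.075; 1 0 0 0.2 -0.075; 1 0 0 0.2 -0.075; 1 0 0 0.2 -0.075; 1 0 0 0 0; 1 0 0 0 0",
)

```text
time: 1.82
tcp_pos: [496.7, 122.3, 97.3]
orientation: [[-0.987, 0.16, -0.001], [0.16, 0.987, -0.0], [0.001, -0.0, -1.0]]
wrist_force: [0.3, -0.3, -0.4]
finger_gap: 92.0
grasp_force: 0.0
```

```bash
cat >> h.py <<'E'
def go(x,y,z=None,yaw=None):
    """print tool-axis units to target; yaw = wanted world angle (deg) of tool x"""
    s=status.sense();p=np.array(s['tcp_pos']);R=np.array(s['orientation'])
    cur=np.degrees(np.arctan2(R[1,0],R[0,0]))
    d=R.T@(np.array([x,y,p[2] if z is None else z])-p)/40
    print('t',round(s['time'],2),'tcp',p.round(1),'yaw',round(cur,1),'tilt',R[2].round(3),'F',np.round(s['wrist_force'],1),'gap',round(s['finger_gap'],1),'grip',round(s['grasp_force'],1))
    t=0 if yaw is None else ((cur-yaw+180)%360-180)/90
    print('units',d.round(3),'turn',round(t,3))
E
python3 - <<'E'
from meas import *
go(497,122,15,171.2)
for n in ['scene','side','wrist']:
    c=capture(n);print(n)
    for b in blobs(c):
        if b[0] in('white','orange'): print(*b)
E
```

```text
t 1.82 tcp [496.7 122.3  97.3] yaw 170.8 tilt [ 0.001 -0.    -1.   ] F [ 0.3 -0.3 -0.4] gap 92.0 grip 0.0
units [-0.01  -0.006  2.057] turn -0.005
scene
white 172 [202.0, 175.0] (456, -112) (129, 31) 3.5 z 28.0 35.9
white 84 [262.0, 199.0] (539, 116) (47, 31) 166.8 z 29.0 36.6
white 110 [248.0, 239.0] (731, 88) (68, 15) 6.3 z 64.0 77.7
white 204 [75.0, 261.0] (840, -420) (49, 49) 118.6 z 36.0 42.3
orange 114 [233.0, 175.0] (429, -2) (89, 22) 7.8 z 17.0 26.4
side
white 751 [292.0, 136.0] (768, 365) (209, 108) 65.1 z 10.0 101.2
white 171 [329.0, 138.0] (879, 315) (156, 61) 153.8 z 5.0 20.4
white 115 [328.0, 179.0] (745, 105) (103, 59) 56.3 z 64.0 80.2
white 60 [320.0, 191.0] (725, 104) (67, 25) 15.5 z 11.0 16.6
white 92 [298.0, 194.0] (659, 121) (51, 33) 15.4 z 9.0 15.9
white 297 [323.0, 206.0] (700, 54) (110, 42) 7.6 z 11.0 16.1
white 420 [249.0, 206.0] (507, 121) (152, 57) 2.8 z 9.0 37.0
white 114 [240.0, 214.0] (477, 113) (87, 12) 171.7 z 7.0 16.0
white 70 [267.0, 234.0] (515, 21) (83, 21) 12.1 z 6.0 18.8
white 861 [264.0, 280.0] (457, -102) (137, 57) 3.3 z 10.0 36.3
white 692 [492.0, 334.0] (846, -411) (80, 52) 53.3 z 5.0 43.3
orange 84 [236.0, 255.0] (425, -6) (87, 21) 9.5 z 8.0 21.4
orange 77 [434.0, 294.0] (731, -332) (56, 13) 173.2 z 111.0 122.2
wrist
white 5270 [262.0, 210.0] (500, 121) (139, 35) 172.0 z 31.0 34.2
white 342 [121.0, 220.0] (495, 12) (49, 6) 10.6 z 14.0 16.1
white 558 [285.0, 372.0] (664, 116) (34, 21) 6.5 z 10.0 12.3
white 443 [202.0, 374.0] (656, 41) (26, 22) 94.7 z 10.0 12.4
orange 1353 [87.0, 129.0] (424, 7) (88, 9) 11.8 z 12.0 21.0
```

Request:
move_arm(
  deltas="1 0 0 0.45 0; 1 0 0 0.45 0; 1 0 0 0.45 0; 1 0 0 0.4 0; 1 0 0 0.3 0; 1 0 0 0 0; 0 0 0 0 0; 0 0 0 0 0; 0 0 0 0 0; 0 0 0 0 0",
  force=10,
)

```text
time: 2.8
tcp_pos: [497.7, 122.6, 16.5]
orientation: [[-0.988, 0.157, 0.002], [0.157, 0.988, 0.0], [-0.001, 0.001, -1.0]]
wrist_force: [0.1, -0.4, -0.8]
finger_gap: 67.2
grasp_force: 0.0
```

Request:
move_arm(
  deltas="0 0 0 0 0; 0 0 0 0 0; 0 0 0 0 0; 0 0 0 0 0; 0 0 0 0 0",
)

```text
time: 3.22
tcp_pos: [497.1, 122.4, 15.6]
orientation: [[-0.988, 0.156, -0.0], [0.156, 0.988, -0.0], [0.0, -0.0, -1.0]]
wrist_force: [0.1, 0.0, -0.2]
finger_gap: 34.3
grasp_force: 0.8
```

Request:
move_arm(
  deltas="0 0 0 0 0; 0 0 0 0 0; 0 0 0 0 0; 0 0 0 -0.2 0; 0 0 0 -0.4 0; 0 0 0 -0.4 0; 0 0 0 -0.4 0; 0 0 0 -0.4 0; 0 0 0 -0.3 0; 0 0 0 0 0",
)

```text
time: 4.05
tcp_pos: [498.6, 122.7, 102.2]
orientation: [[-0.988, 0.156, 0.004], [0.156, 0.988, 0.001], [-0.004, 0.002, -1.0]]
wrist_force: [0.9, 0.1, -0.5]
finger_gap: 33.9
grasp_force: 10.0
```

Request:
move_arm(
  deltas="0 0.04 0.3 0 0; 0 0.08 0.6 0 0; 0 0.08 0.7 0 0; 0 0.08 0.7 0 0; 0 0.08 0.7 0 0; 0 0.08 0.7 0 0; 0 0.08 0.7 0 0; 0 0.08 0.7 0 0; 0 0.07 0.5 0 0; 0 0.04 0.34 0 0.048",
)

```text
time: 4.88
tcp_pos: [505.1, 364.3, 98.2]
orientation: [[-0.974, 0.228, -0.001], [0.228, 0.974, -0.0], [0.001, -0.001, -1.0]]
wrist_force: [-0.4, -0.6, -0.1]
finger_gap: 34.2
grasp_force: 10.0
```

Run:
```python
from meas import *
go(506,361,20.6,166.7)
c=capture('side');save(c,'s2')
for b in blobs(c):
    if b[0] in('yellow',): print(*b)
P=cloud(c);m=masks(c)['yellow']
q=P[m];r=(q[:,:2]-[498,327])@np.array([[-.973,.23],[.23,.973]]).T
i=(abs(r)<[80,50]).all(1);print('floor z',np.percentile(q[i,2],[10,50,90]),i.sum())
```

```text
t 4.88 tcp [505.1 364.3  98.2] yaw 166.8 tilt [ 0.001 -0.001 -1.   ] F [-0.4 -0.6 -0.1] gap 34.2 grip 10.0
units [-0.042 -0.073  1.939] turn 0.001
yellow 3342 [219.0, 164.0] (496, 327) (237, 188) 166.6 z 5.0 40.2
yellow 231 [310.0, 184.0] (701, 97) (135, 61) 34.2 z 80.0 91.3
floor z [4.57755588 6.7033086  8.70606   ] 1048
```

View pics/s2.png

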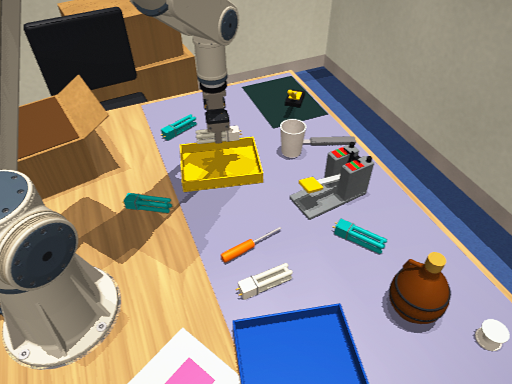

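The side view shows lamp A held level at (219,133), over the back half of the yellow tray. Lowering it now.

Request:
move_arm(
  deltas="0 -0.04 -0.07 0.2 0; 0 0 0 0.35 0; 0 0 0 0.35 0; 0 0 0 0.35 0; 0 0 0 0.3 0; 0 0 0 0.2 0; 0 0 0 0.1 0; 0 0 0 0 0; 0 0 0 0 0; 0 0 0 0 0",
)

```text
time: 5.77
tcp_pos: [507.6, 358.6, 26.2]
orientation: [[-0.973, 0.23, 0.001], [0.23, 0.973, 0.001], [-0.001, 0.001, -1.0]]
wrist_force: [-0.8, 0.4, -0.3]
finger_gap: 33.9
grasp_force: 10.0
```

Request:
move_arm(
  deltas="0 0 0 0.05 0; 0 0 0 0.04 0; 0 0 0 0.03 0; 0 0 0 0 0; 0 0 0 0 0",
)

```text
time: 6.18
tcp_pos: [507.1, 358.4, 20.8]
orientation: [[-0.973, 0.23, -0.0], [0.23, 0.973, -0.0], [0.0, -0.0, -1.0]]
wrist_force: [1.1, 0.1, -1.6]
finger_gap: 34.4
grasp_force: 10.0
```

Request:
move_arm(
  deltas="0 0 0 0.02 0; 0 0 0 0.01 0; 0 0 0 0 0; 0 0 0 0 0",
)

```text
time: 6.52
tcp_pos: [507.2, 358.5, 20.6]
orientation: [[-0.973, 0.23, 0.0], [0.23, 0.973, 0.0], [-0.0, 0.0, -1.0]]
wrist_force: [-2.5, -1.3, 10.4]
finger_gap: 33.9
grasp_force: 10.0
```

Contact (10 N up). Releasing, rising and moving to lamp B.

Request:
move_arm(
  deltas="0.53 0 0 0 0; 0.53 0 0 0 0; 0.53 0 0 0 0; 0.53 0 0 0 0; 0.53 0 0 -0.2 0; 0.53 0 0 -0.4 0; 0.53 0 0 -0.5 0; 0.53 0 0 -0.5 0; 0.53 0 0 -0.4 0; 0.6 0 0 0 0",
)

```text
time: 7.35
tcp_pos: [508.9, 359.7, 103.4]
orientation: [[-0.973, 0.23, 0.004], [0.23, 0.973, 0.003], [-0.004, 0.004, -1.0]]
wrist_force: [0.4, 0.9, 1.4]
finger_gap: 53.4
grasp_force: 0.0
```

Request:
move_arm(
  deltas="0.8 -0.1 -0.4 0 0; 1 -0.1 -0.8 0 0; 1 -0.1 -0.95 0 0; 1 -0.1 -0.95 0 0; 1 -0.1 -0.95 0 0; 1 -0.1 -0.95 0 0; 1 -0.1 -0.95 0 0; 1 -0.1 -0.95 0 0; 1 -0.1 -0.95 0 0; 1 -0.1 -0.95 0 0",
)

```text
time: 8.18
tcp_pos: [463.0, 4.5, 98.7]
orientation: [[-0.973, 0.23, -0.002], [0.23, 0.973, -0.0], [0.002, -0.001, -1.0]]
wrist_force: [0.1, -0.5, 0.5]
finger_gap: 92.0
grasp_force: 0.0
```

Request:
move_arm(
  deltas="1 -0.1 -0.95 0 0; 1 -0.1 -0.95 0 0; 1 -0.1 -0.7 0 0; 1 -0.1 -0.37 0 0; 1 0 0 0 -0.06; 1 0 0 0 -0.06; 1 0 0 0 -0.06; 1 0 0 0 0; 1 0 0 0 0; 1 0 0 0 0",
)

```text
time: 9.02
tcp_pos: [452.4, -112.6, 99.1]
orientation: [[-0.999, -0.047, -0.001], [-0.047, 0.999, 0.0], [0.001, 0.0, -1.0]]
wrist_force: [0.0, -0.3, -0.2]
finger_gap: 91.7
grasp_force: 0.0
```

Run:
```python
from meas import *
go(453,-113,15.2,183)
for n in ['scene','side','wrist']:
    c=capture(n);print(n)
    if n=='scene': save(c,'s3')
    for b in blobs(c):
        if b[0] in('white','orange','yellow','blue'): print(*b)
```

```text
t 9.02 tcp [ 452.4 -112.6   99.1] yaw -177.3 tilt [ 0.001  0.    -1.   ] F [ 0.  -0.3 -0.2] gap 91.7 grip 0.0
units [-0.016 -0.01   2.098] turn -0.003
scene
white 189 [333.0, 199.0] (511, 358) (125, 31) 166.6 z 33.0 40.4
white 110 [248.0, 239.0] (731, 88) (67, 15) 6.3 z 64.0 78.2
white 206 [75.0, 261.0] (840, -421) (50, 50) 86.3 z 35.0 42.0
orange 82 [233.0, 175.0] (429, -2) (90, 22) 7.7 z 16.0 25.9
yellow 1424 [323.0, 197.0] (497, 328) (247, 180) 166.7 z 4.0 40.1
yellow 216 [248.0, 221.0] (675, 79) (47, 47) 96.7 z 78.0 88.6
blue 1436 [149.0, 173.0] (443, -301) (244, 181) 166.8 z 4.0 39.4
side
white 218 [299.0, 129.0] (792, 356) (212, 70) 53.0 z 8.0 102.4
white 224 [332.0, 138.0] (889, 320) (142, 75) 156.0 z 5.0 20.3
white 110 [208.0, 154.0] (475, 363) (63, 35) 166.8 z 33.0 41.4
white 74 [364.0, 160.0] (879, 135) (210, 35) 54.7 z 4.0 123.9
white 73 [213.0, 161.0] (482, 350) (79, 12) 166.7 z 12.0 20.2
white 121 [328.0, 178.0] (759, 114) (135, 56) 50.0 z 41.0 79.7
white 63 [320.0, 191.0] (724, 108) (70, 23) 8.9 z 11.0 16.3
white 96 [298.0, 194.0] (659, 122) (52, 31) 7.8 z 7.0 15.5
whit
[... 185 characters left out ...]
e 80 [235.0, 255.0] (417, -21) (71, 58) 159.2 z 9.0 26.6
orange 80 [442.0, 290.0] (752, -329) (41, 20) 30.7 z 109.0 126.3
orange 60 [428.0, 299.0] (718, -334) (43, 9) 146.5 z 106.0 115.0
yellow 1789 [206.0, 170.0] (470, 333) (186, 185) 166.7 z 5.0 40.4
yellow 235 [310.0, 184.0] (702, 100) (138, 62) 36.4 z 80.0 91.1
blue 7821 [298.0, 348.0] (442, -298) (239, 172) 167.1 z 4.0 39.4
wrist
white 2533 [262.0, 144.0] (407, -115) (34, 33) 3.3 z 32.0 34.4
white 3948 [262.0, 232.0] (472, -112) (94, 34) 2.6 z 28.0 33.8
white 254 [412.0, 252.0] (491, 11) (35, 6) 10.8 z 13.0 15.9
orange 763 [398.0, 164.0] (426, -12) (89, 18) 1.8 z 13.0 20.7
blue 29260 [65.0, 148.0] (443, -262) (229, 110) 170.1 z 4.0 39.1
```

View pics/s3.png

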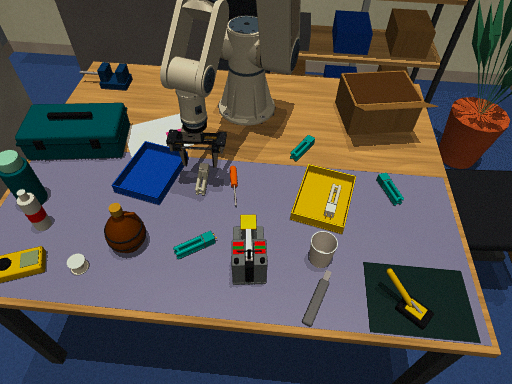

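The scene view shows lamp A flat in the yellow tray at (333,199), its top at 40, and the gripper over lamp B at (202,178).

Request:
move_arm(
  deltas="1 0 0 0.45 0; 1 0 0 0.45 0; 1 0 0 0.45 0; 1 0 0 0.45 0; 1 0 0 0.28 0; 1 0 0 0 0; 0 0 0 0 0; 0 0 0 0 0; 0 0 0 0 0; 0 0 0 0 0",
  force=10,
)

```text
time: 10.0
tcp_pos: [453.8, -112.7, 17.2]
orientation: [[-0.999, -0.05, 0.001], [-0.05, 0.999, -0.0], [-0.001, -0.0, -1.0]]
wrist_force: [0.5, 0.2, 0.2]
finger_gap: 67.6
grasp_force: 0.0
```

Request:
move_arm(
  deltas="0 0 0 0 0; 0 0 0 0 0; 0 0 0 0 0; 0 0 0 0 0; 0 0 0 0 0; 0 0 0 0 0; 0 0 0 0 0; 0 0 0 0 0",
)

```text
time: 10.67
tcp_pos: [453.2, -112.6, 16.4]
orientation: [[-0.999, -0.05, 0.0], [-0.05, 0.999, 0.0], [-0.0, 0.0, -1.0]]
wrist_force: [-0.4, 0.7, 2.3]
finger_gap: 34.0
grasp_force: 10.0
```

Request:
move_arm(
  deltas="0 0 0 -0.2 0; 0 0 0 -0.4 0; 0 0 0 -0.4 0; 0 0 0 -0.4 0; 0 0 0 -0.4 0; 0 0 0 -0.3 0; 0 0 0 0 0; 0 -0.11 0.4 0 0; 0 -0.11 0.8 0 0; 0 -0.11 0.9 0 0",
)

```text
time: 11.5
tcp_pos: [462.0, -28.0, 100.1]
orientation: [[-0.999, -0.048, 0.0], [-0.048, 0.999, -0.0], [-0.0, -0.0, -1.0]]
wrist_force: [0.6, -0.4, -0.8]
finger_gap: 33.8
grasp_force: 10.0
```

Request:
move_arm(
  deltas="0 -0.11 0.9 0 0; 0 -0.11 0.9 0 0; 0 -0.11 0.9 0 0; 0 -0.11 0.9 0 0; 0 -0.11 0.9 0 0; 0 -0.11 0.9 0 0; 0 -0.11 0.9 0 0; 0 -0.11 0.9 0 0; 0 -0.11 0.5 0 0; 0 -0.11 0.28 0 0",
)

```text
time: 12.33
tcp_pos: [489.6, 295.5, 99.7]
orientation: [[-0.999, -0.052, -0.0], [-0.052, 0.999, 0.0], [0.0, 0.0, -1.0]]
wrist_force: [-0.2, -0.5, -0.7]
finger_gap: 34.0
grasp_force: 10.0
```

Request:
move_arm(
  deltas="0 0 0 0 0.06; 0 0 0 0 0.06; 0 0 0 0 0.06; 0 0 0 0 0; 0 0 0 0 0; 0 0 0 0 0",
)

```text
time: 12.83
tcp_pos: [489.9, 292.3, 100.1]
orientation: [[-0.974, 0.228, -0.0], [0.228, 0.974, -0.0], [0.0, -0.0, -1.0]]
wrist_force: [-0.5, -0.5, -0.5]
finger_gap: 33.4
grasp_force: 10.0
```

Run:
```python
from meas import *
go(490,293,21.4,166.7)
```

```text
t 12.83 tcp [489.9 292.3 100.1] yaw 166.8 tilt [ 0. -0. -1.] F [-0.5 -0.5 -0.5] gap 33.4 grip 10.0
units [0.002 0.017 1.968] turn 0.001
```

Request:
move_arm(
  deltas="0 0 0.02 0.2 0; 0 0 0 0.4 0; 0 0 0 0.4 0; 0 0 0 0.4 0; 0 0 0 0.3 0; 0 0 0 0.15 0; 0 0 0 0.06 0; 0 0 0 0 0; 0 0 0 0 0; 0 0 0 0 0",
)

```text
time: 13.67
tcp_pos: [490.7, 294.0, 24.7]
orientation: [[-0.973, 0.23, 0.001], [0.23, 0.973, 0.001], [-0.001, 0.001, -1.0]]
wrist_force: [1.2, -0.3, -1.2]
finger_gap: 34.0
grasp_force: 10.0
```

Request:
move_arm(
  deltas="0 0 0 0.02 0; 0 0 0 0 0; 0 0 0 0 0",
)

```text
time: 13.92
tcp_pos: [490.3, 293.9, 23.5]
orientation: [[-0.973, 0.23, 0.0], [0.23, 0.973, 0.0], [-0.0, 0.0, -1.0]]
wrist_force: [0.2, -0.1, -0.5]
finger_gap: 33.9
grasp_force: 10.0
```

Request:
move_arm(
  deltas="0 0 0 0.025 0; 0 0 0 0.025 0; 0 0 0 0 0; 0 0 0 0 0; 0 0 0 0 0",
)

```text
time: 14.33
tcp_pos: [490.3, 293.8, 21.3]
orientation: [[-0.973, 0.23, 0.0], [0.23, 0.973, 0.0], [-0.0, 0.0, -1.0]]
wrist_force: [-0.5, -0.7, 4.2]
finger_gap: 33.9
grasp_force: 10.0
```

Request:
move_arm(
  deltas="0 0 0 0.02 0; 0 0 0 0 0; 0 0 0 0 0",
)

```text
time: 14.58
tcp_pos: [490.4, 293.8, 21.1]
orientation: [[-0.973, 0.23, 0.0], [0.23, 0.973, 0.0], [-0.0, 0.0, -1.0]]
wrist_force: [-1.2, -1.1, 9.4]
finger_gap: 33.8
grasp_force: 10.0
```

Request:
move_arm(
  deltas="0.53 0 0 0 0; 0.53 0 0 0 0; 0.53 0 0 0 0; 0.53 0 0 0 0; 0.53 0 0 -0.2 0; 0.53 0 0 -0.4 0; 0.53 0 0 -0.5 0; 0.53 0 0 -0.5 0; 0.53 0 0 -0.4 0; 0.6 0 0 0 0",
)

```text
time: 15.42
tcp_pos: [492.0, 294.8, 103.9]
orientation: [[-0.973, 0.23, 0.004], [0.23, 0.973, 0.003], [-0.004, 0.004, -1.0]]
wrist_force: [0.8, -0.3, -0.1]
finger_gap: 53.0
grasp_force: 0.0
```

Request:
move_arm(
  deltas="1 -0.036 -0.4 0 0; 1 -0.036 -0.8 0 0; 1 -0.036 -0.9 0 0; 1 -0.036 -0.9 0 0; 1 -0.036 -0.9 0 0; 1 -0.036 -0.9 0 0; 1 -0.036 -0.9 0 0; 1 -0.036 -0.9 0 0; 1 -0.036 -0.55 0 0; 1 -0.036 -0.3 0 0",
)

```text
time: 16.25
tcp_pos: [433.0, -2.4, 99.4]
orientation: [[-0.973, 0.232, -0.003], [0.232, 0.973, -0.0], [0.002, -0.001, -1.0]]
wrist_force: [0.2, 0.3, 0.3]
finger_gap: 92.2
grasp_force: 0.0
```

Request:
move_arm(
  deltas="1 0 0 0 -0.07; 1 0 0 0 -0.065; 1 0 0 0 -0.065; 1 0 0 0 -0.065; 1 0 0 0 0; 1 0 0 0 0; 1 0 0 0 0",
)

```text
time: 16.83
tcp_pos: [434.9, 0.2, 99.9]
orientation: [[-0.984, -0.179, -0.001], [-0.179, 0.984, -0.0], [0.001, 0.0, -1.0]]
wrist_force: [-0.3, -1.3, 0.0]
finger_gap: 92.0
grasp_force: 0.0
```

Run:
```python
from meas import *
go(436,0.6,13.5,190.7)
for n in ['scene','wrist']:
    c=capture(n);print(n);save(c,n+'4')
    for b in blobs(c):
        if b[0] in('white','orange') or n=='scene': print(*b)
```

```text
t 16.83 tcp [4.349e+02 2.000e-01 9.990e+01] yaw -169.7 tilt [ 0.001  0.    -1.   ] F [-0.3 -1.3  0. ] gap 92.0 grip 0.0
units [-0.032  0.005  2.161] turn -0.004
scene
white 186 [314.0, 192.0] (494, 294) (126, 31) 166.8 z 34.0 41.1
white 188 [333.0, 199.0] (511, 358) (126, 31) 166.6 z 34.0 41.1
white 110 [248.0, 239.0] (730, 88) (66, 15) 6.3 z 65.0 78.5
white 206 [75.0, 261.0] (839, -421) (49, 49) 59.1 z 36.0 42.0
yellow 1232 [324.0, 198.0] (497, 328) (246, 180) 166.7 z 4.0 40.3
yellow 215 [248.0, 221.0] (674, 78) (48, 47) 5.8 z 78.0 89.1
blue 1472 [150.0, 172.0] (444, -301) (244, 182) 167.3 z 4.0 40.1
wrist
white 491 [262.0, 287.0] (509, 14) (71, 6) 10.6 z 13.0 16.0
orange 3078 [261.0, 182.0] (425, -2) (89, 24) 11.7 z 19.0 25.5
```

View pics/wrist4.png

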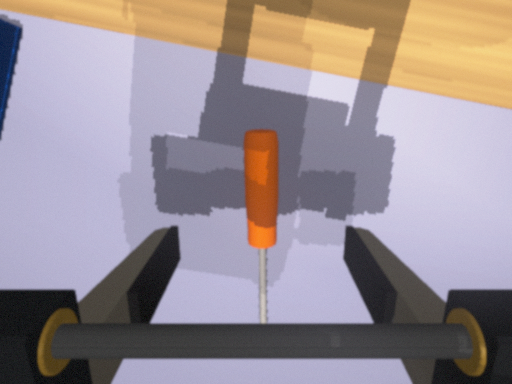

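The wrist view shows the handle at (261,182), vertical and centred between the fingers (at 178 and 345). Both lamps lie in the tray with their tops at about 40. Descending on the handle.

Request:
move_arm(
  deltas="1 0 0 0.45 0; 1 0 0 0.45 0; 1 0 0 0.45 0; 1 0 0 0.45 0; 1 0 0 0.3 0; 1 0 0 0.06 0; 0 0 0 0 0; 0 0 0 0 0; 0 0 0 0 0; 0 0 0 0 0",
  force=25,
)

```text
time: 17.77
tcp_pos: [436.2, 0.4, 14.8]
orientation: [[-0.983, -0.183, 0.002], [-0.183, 0.983, -0.0], [-0.002, -0.0, -1.0]]
wrist_force: [-0.9, 0.0, -0.6]
finger_gap: 67.3
grasp_force: 0.0
```

Request:
move_arm(
  deltas="0 0 0 0 0; 0 0 0 0 0; 0 0 0 0 0; 0 0 0 0 0; 0 0 0 0 0; 0 0 0 0 0; 0 0 0 0 0; 0 0 0 0 0; 0 0 0 0 0",
)

```text
time: 18.52
tcp_pos: [435.5, 0.4, 14.0]
orientation: [[-0.983, -0.183, -0.0], [-0.183, 0.983, -0.0], [0.0, -0.0, -1.0]]
wrist_force: [-0.6, -0.5, 1.7]
finger_gap: 24.2
grasp_force: 25.0
```

Request:
move_arm(
  deltas="0 0 0 -0.2 0; 0 0 0 -0.4 0; 0 0 0 -0.4 0; 0 0 0 -0.4 0; 0 0 0 -0.4 0; 0 0 0 -0.3 0; 0 0 0 0 0; 0 0 0 0 0",
)

```text
time: 19.18
tcp_pos: [436.0, 0.4, 98.6]
orientation: [[-0.983, -0.183, 0.002], [-0.183, 0.983, -0.0], [-0.002, -0.0, -1.0]]
wrist_force: [0.3, -0.2, -0.3]
finger_gap: 24.5
grasp_force: 25.0
```

Request:
move_arm(
  deltas="0 0.196 -0.4 0 0; 0 0.196 -0.8 0 0; 0 0.196 -0.85 0 0; 0 0.196 -0.85 0 0; 0 0.196 -0.85 0 0; 0 0.196 -0.85 0 0; 0 0.196 -0.85 0 0; 0 0.196 -0.85 0 0; 0 0.196 -0.5 0 0; 0 0.196 -0.29 0 0",
)

```text
time: 20.02
tcp_pos: [409.9, -295.1, 97.0]
orientation: [[-0.983, -0.181, -0.0], [-0.181, 0.983, 0.0], [0.0, 0.0, -1.0]]
wrist_force: [0.2, 0.1, -0.2]
finger_gap: 24.0
grasp_force: 25.0
```

Request:
move_arm(
  deltas="0 0 0 0 0.066; 0 0 0 0 0.066; 0 0 0 0 0.066; 0 0 0 0 0.066; 0 0 0 0 0; 0 0 0 0 0; 0 0 0 0 0",
)

```text
time: 20.6
tcp_pos: [410.0, -292.5, 97.4]
orientation: [[-0.974, 0.226, -0.001], [0.226, 0.974, 0.001], [0.001, 0.0, -1.0]]
wrist_force: [-0.1, 0.0, 0.3]
finger_gap: 24.5
grasp_force: 25.0
```

Run:
```python
from meas import *
go(410.4,-292.8,19,166.9)
c=capture('side');save(c,'s5')
```

```text
t 20.6 tcp [ 410.  -292.5   97.4] yaw 167.0 tilt [ 0.001  0.    -1.   ] F [-0.1  0.   0.3] gap 24.5 grip 25.0
units [-0.014 -0.007  1.96 ] turn 0.001
```

View pics/s5.png

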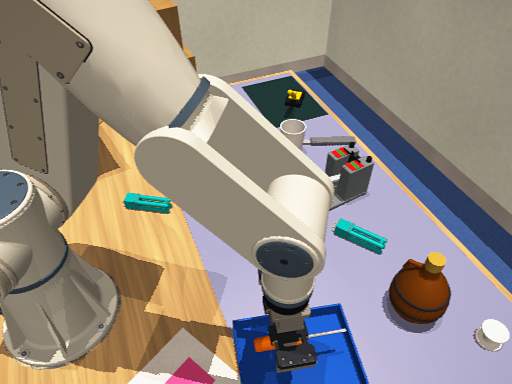

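The screwdriver is held over the blue tray, handle at (265,343) and blade tip at (346,330), inside the rim. Lowering it.

Request:
move_arm(
  deltas="0 0 0 0.2 0; 0 0 0 0.4 0; 0 0 0 0.4 0; 0 0 0 0.4 0; 0 0 0 0.3 0; 0 0 0 0.15 0; 0 0 0 0.03 0; 0 0 0 0 0; 0 0 0 0 0; 0 0 0 0 0",
)

```text
time: 21.48
tcp_pos: [410.7, -293.0, 23.4]
orientation: [[-0.973, 0.229, 0.001], [0.229, 0.973, -0.001], [-0.001, -0.0, -1.0]]
wrist_force: [0.9, 0.1, -0.2]
finger_gap: 24.4
grasp_force: 25.0
```

Request:
move_arm(
  deltas="0 0 0 0.03 0; 0 0 0 0.02 0; 0 0 0 0 0; 0 0 0 0 0; 0 0 0 0 0",
)

```text
time: 21.9
tcp_pos: [410.3, -292.8, 20.9]
orientation: [[-0.973, 0.229, 0.0], [0.229, 0.973, -0.0], [-0.0, -0.0, -1.0]]
wrist_force: [-0.0, -0.1, -0.4]
finger_gap: 24.2
grasp_force: 25.0
```

Request:
move_arm(
  deltas="0 0 0 0.03 0; 0 0 0 0.015 0; 0 0 0 0 0; 0 0 0 0 0; 0 0 0 0 0",
)

```text
time: 22.32
tcp_pos: [410.3, -292.7, 19.0]
orientation: [[-0.973, 0.229, 0.0], [0.229, 0.973, -0.0], [-0.0, -0.0, -1.0]]
wrist_force: [-0.7, 0.2, 1.0]
finger_gap: 24.0
grasp_force: 25.0
```

Request:
move_arm(
  deltas="0 0 0 0.015 0; 0 0 0 0 0; 0 0 0 0 0; 0.5 0 0 0 0; 0.5 0 0 0 0; 0.5 0 0 0 0; 0.5 0 0 0 0; 0.5 0 0 0 0; 0.5 0 0 -0.1 0; 0.5 0 0 -0.2 0",
)

```text
time: 23.15
tcp_pos: [409.7, -292.3, 30.1]
orientation: [[-0.973, 0.229, -0.001], [0.229, 0.973, 0.001], [0.002, 0.001, -1.0]]
wrist_force: [-0.3, 0.7, -0.5]
finger_gap: 46.3
grasp_force: 0.0
```

Request:
move_arm(
  deltas="0.5 0 0 -0.6 0; 0.5 0 0 -0.6 0; 0.5 0 0 -0.6 0; 0.5 0 0 -0.6 0; 0.3 0 0 -0.6 0; 0.1 0 0 -0.4 0; 0 0 0 0 0; 0 0 0 0 0; 0 0 0 0 0; 0 0 0 0 0",
)

```text
time: 23.98
tcp_pos: [409.6, -292.2, 165.4]
orientation: [[-0.973, 0.229, -0.002], [0.229, 0.973, 0.001], [0.002, 0.001, -1.0]]
wrist_force: [-0.2, 0.9, 0.2]
finger_gap: 8.2
grasp_force: 0.0
```

Run:
```python
from meas import *
go(672,79,130,97)
for n in ['scene','side']:
    c=capture(n);print(n);save(c,n+'6')
    for b in blobs(c): print(*b)
P=cloud(c)
# lever: pad top in side view
```

```text
t 23.98 tcp [ 409.6 -292.2  165.4] yaw 166.8 tilt [ 0.002  0.001 -1.   ] F [-0.2  0.9  0.2] gap 8.2 grip 0.0
units [-4.263 10.535  0.885] turn 0.775
scene
white 187 [314.0, 192.0] (495, 294) (125, 31) 166.8 z 33.0 40.7
white 190 [333.0, 199.0] (511, 358) (127, 30) 166.5 z 34.0 40.7
white 109 [248.0, 239.0] (731, 88) (63, 15) 6.3 z 64.0 78.9
white 206 [75.0, 261.0] (840, -422) (51, 49) 70.2 z 36.0 42.5
yellow 1135 [325.0, 197.0] (497, 328) (246, 180) 166.6 z 4.0 40.3
yellow 70 [321.0, 206.0] (523, 320) (82, 33) 166.4 z 4.0 8.3
yellow 217 [248.0, 221.0] (675, 78) (47, 47) 95.7 z 77.0 88.4
blue 1317 [149.0, 175.0] (443, -302) (244, 181) 167.0 z 4.0 39.4
side
white 676 [493.0, 334.0] (854, -420) (82, 52) 4.2 z 5.0 43.0
white 106 [320.0, 351.0] (493, -313) (92, 9) 169.9 z 19.0 24.1
orange 404 [271.0, 360.0] (400, -292) (88, 23) 167.1 z 19.0 32.8
blue 5587 [300.0, 351.0] (442, -298) (240, 171) 166.8 z 4.0 39.8
blue 71 [298.0, 321.0] (482, -231) (26, 15) 168.1 z 4.0 15.3
```

View pics/scene6.png

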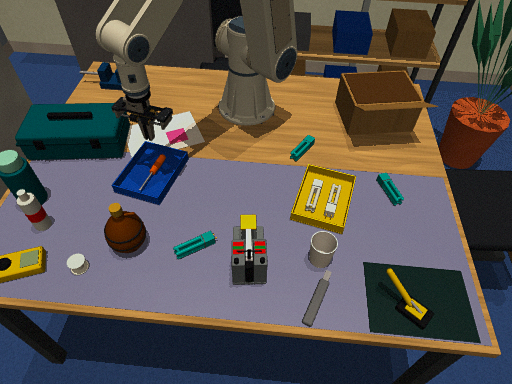

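Scene view: both lamps lie in the yellow tray (314,192) and (333,199), the screwdriver in the blue tray (153,173), and the vase and cup haven't moved. Moving to above the pad with the fingers shut.

Request:
move_arm(
  deltas="0 0 0 0 -0.056; 0 0 0 0 -0.056; 0 0 0 0 -0.056; 0 0 0 0 -0.056; 0 -0.253 0.28 0 0; 0 -0.506 0.561 0 0; 0 -0.506 0.561 0 0; 0 -0.506 0.561 0 0; 0 -0.506 0.561 0 0; 0 -0.506 0.561 0 0",
  force=10,
)

```text
time: 24.92
tcp_pos: [506.2, -155.4, 165.6]
orientation: [[-0.993, -0.12, -0.001], [-0.12, 0.993, 0.0], [0.001, 0.001, -1.0]]
wrist_force: [0.6, 0.2, 0.3]
finger_gap: 0.5
grasp_force: 0.0
```

Request:
move_arm(
  deltas="0 -0.506 0.561 0 0; 0 -0.506 0.561 0 0; 0 -0.506 0.561 0 0; 0 -0.506 0.561 0 0; 0 -0.506 0.561 0 0; 0 -0.506 0.561 0 0; 0 -0.506 0.561 0 0; 0 -0.506 0.561 0 0; 0 -0.506 0.561 0 0; 0 -0.253 0.28 0 0",
)

```text
time: 25.75
tcp_pos: [672.3, 80.8, 165.2]
orientation: [[-0.993, -0.122, -0.001], [-0.122, 0.993, 0.001], [0.0, 0.001, -1.0]]
wrist_force: [-0.4, -0.1, 0.6]
finger_gap: 0.6
grasp_force: 0.0
```

Request:
move_arm(
  deltas="0 0 0 0 0; 0 0 0 0 0; 0 0 0 0 0; 0 0 0 0 0; 0 0 0 0 0",
)

```text
time: 26.17
tcp_pos: [670.5, 76.8, 166.5]
orientation: [[-0.993, -0.119, -0.0], [-0.119, 0.993, -0.0], [0.0, -0.0, -1.0]]
wrist_force: [0.3, -0.2, -0.0]
finger_gap: 0.3
grasp_force: 0.0
```

Run:
```python
from meas import *
go(670,78.8,110,187)
c=capture('wrist');save(c,'w7')
P=cloud(c)
for b in blobs(c): print(*b)
m=masks(c)['yellow']&(P[...,2]>60)
q=P[m];print('pad mean',q.mean(0).round(1),len(q))
A=np.c_[q[:,:2]-q[:,:2].mean(0),np.ones(len(q))];print('plane',np.linalg.lstsq(A,q[:,2],rcond=None)[0].round(3))
```

```text
t 26.17 tcp [670.5  76.8 166.5] yaw -173.1 tilt [ 0. -0. -1.] F [ 0.3 -0.2 -0. ] gap 0.3 grip 0.0
units [0.006 0.051 1.412] turn -0.002
white 65 [509.0, 67.0] (547, 265) (13, 5) 23.4 z 33.0 37.1
white 501 [224.0, 203.0] (702, 43) (43, 14) 6.8 z 10.0 12.6
white 1101 [303.0, 222.0] (709, 120) (73, 27) 10.3 z 10.0 12.4
white 161 [503.0, 308.0] (745, 300) (71, 25) 55.8 z 41.0 99.9
white 184 [472.0, 316.0] (786, 309) (70, 16) 52.0 z 7.0 9.3
yellow 6468 [473.0, 72.0] (548, 271) (109, 95) 166.8 z 4.0 39.5
yellow 3518 [266.0, 199.0] (670, 79) (50, 48) 6.8 z 80.0 88.6
pad mean [666.   79.   89.1] 3621
plane [-1.078 -0.17  89.121]
```

View pics/w7.png

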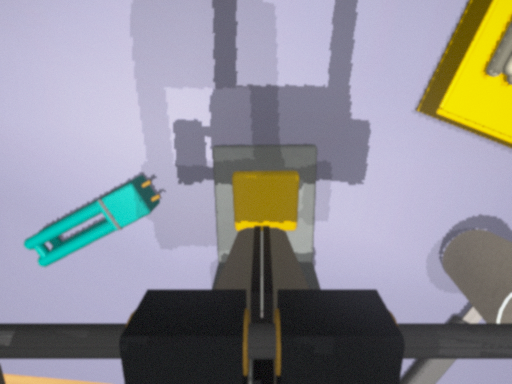

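The wrist view shows the pad (265,200) centred under the closed fingers and clear of the housing. Its centre is (670,79) with the top at about 85. Descending to just above it, then pressing in small steps.

Request:
move_arm(
  deltas="0 0.04 0.05 0.2 0; 0 0 0 0.4 0; 0 0 0 0.4 0; 0 0 0 0.35 0; 0 0 0 0.2 0; 0 0 0 0.1 0; 0 0 0 0 0; 0 0 0 0 0; 0 0 0 0 0",
)

```text
time: 26.97
tcp_pos: [669.9, 79.9, 101.1]
orientation: [[-0.993, -0.121, 0.001], [-0.121, 0.993, 0.0], [-0.001, 0.0, -1.0]]
wrist_force: [0.2, 0.2, 1.0]
finger_gap: 0.8
grasp_force: 0.0
```

Request:
move_arm(
  deltas="0 0 0 0.1 0; 0 0 0 0.1 0; 0 0 0 0.1 0; 0 0 0 0.05 0; 0 0 0 0 0; 0 0 0 0 0; 0 0 0 0 0",
)

```text
time: 27.55
tcp_pos: [668.7, 79.7, 86.3]
orientation: [[-0.993, -0.121, -0.001], [-0.121, 0.993, -0.0], [0.001, -0.0, -1.0]]
wrist_force: [-4.0, -0.2, 6.2]
finger_gap: 0.3
grasp_force: 2.5
```

Request:
move_arm(
  deltas="0 0 0 0.08 0; 0 0 0 0.08 0; 0 0 0 0.08 0; 0 0 0 0.06 0; 0 0 0 0.03 0; 0 0 0 0.02 0; 0 0 0 0 0; 0 0 0 0 0; 0 0 0 0 0; 0 0 0 0 0",
)

```text
time: 28.38
tcp_pos: [668.2, 79.7, 72.4]
orientation: [[-0.993, -0.121, -0.002], [-0.121, 0.993, -0.0], [0.002, -0.0, -1.0]]
wrist_force: [-5.7, 0.0, 7.3]
finger_gap: 0.6
grasp_force: 3.7
```

Run:
```python
from meas import *
go(668.5,79,72,187)
a=capture('scene');b=capture('side')
A=cv2.resize(a['img'][195:295,200:300],None,fx=4,fy=4,interpolation=cv2.INTER_CUBIC)
B=cv2.resize(b['img'][125:225,285:385],None,fx=4,fy=4,interpolation=cv2.INTER_CUBIC)
cv2.imwrite('pics/lv.png',cv2.cvtColor(np.hstack([A,B]),cv2.COLOR_RGB2BGR))
for n,c in (('scene',a),('side',b)):
    P=cloud(c);m=masks(c)['yellow']&(P[...,2]>30)&(abs(P[...,0]-668)<30)&(abs(P[...,1]-79)<32)
    print(n,m.sum(),np.percentile(P[m][:,2],[5,50,95]).round(1))
    for q in blobs(c,40):
        if q[0]=='white' or q[0]=='orange': print(*q)
```

```text
t 28.38 tcp [668.2  79.7  72.4] yaw -173.1 tilt [ 0.002 -0.    -1.   ] F [-5.7  0.   7.3] gap 0.6 grip 3.7
units [-0.004 -0.017  0.011] turn -0.001
scene 64 [56.  58.9 63.2]
white 186 [314.0, 192.0] (495, 293) (127, 31) 166.6 z 34.0 40.4
white 189 [333.0, 199.0] (511, 358) (128, 31) 166.6 z 33.0 40.7
white 75 [324.0, 243.0] (705, 313) (137, 77) 179.7 z 16.0 102.1
white 58 [248.0, 237.0] (721, 85) (48, 13) 6.4 z 56.0 62.2
white 205 [75.0, 261.0] (841, -421) (50, 49) 78.8 z 36.0 41.8
white 40 [327.0, 275.0] (794, 333) (31, 15) 155.6 z 6.0 10.6
orange 70 [159.0, 162.0] (404, -284) (90, 21) 175.2 z 19.0 30.3
orange 43 [260.0, 243.0] (772, 124) (27, 15) 89.5 z 117.0 123.4
orange 41 [238.0, 243.0] (781, 63) (29, 14) 96.6 z 118.0 123.5
orange 50 [238.0, 251.0] (805, 66) (29, 17) 93.8 z 117.0 122.8
orange 50 [260.0, 251.0] (798, 128) (30, 15) 104.2 z 117.0 122.6
side 166 [54.8 61.7 64.9]
white 251 [289.0, 126.0] (751, 380) (215, 67) 64.1 z 55.0 102.5
white 102 [342.0, 138.0] (915, 302) (72, 63) 169.2 z 5.0 20.8
white 62 [351.0, 149.0] (876, 163) (170, 40) 32.8 z 118.0 123.3
white 896 [221.0, 162.0] (507, 341) (142, 133) 76.4 z 14.0 42.1
white 66 [364.0, 161.0] (885, 119) (191, 41) 42.3 z 118.0 123.5
white 694 [492.0, 334.0] (853, -417) (84, 57) 21.3 z 5.0 43.1
white 105 [319.0, 351.0] (490, -312) (86, 6) 167.1 z 18.0 23.2
orange 44 [350.0, 166.0] (779, 68) (42, 17) 94.7 z 121.0 124.8
orange 112 [436.0, 292.0] (734, -328) (63, 26) 179.6 z 110.0 126.6
orange 57 [276.0, 364.0] (399, -303) (87, 3) 167.6 z 16.0 24.1
```

View pics/lv.png

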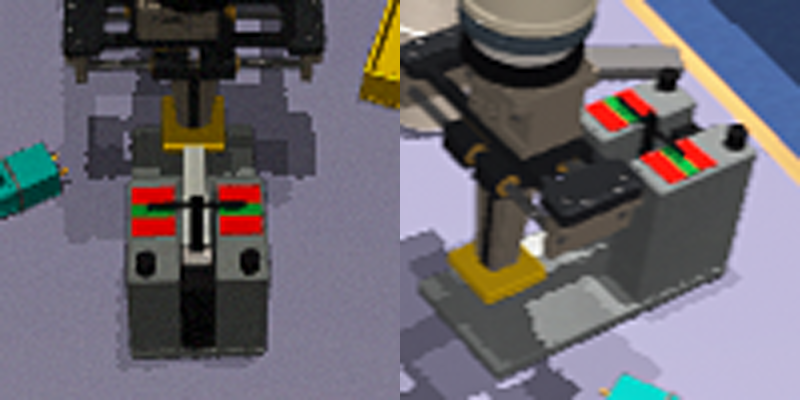

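The pad is level under the fingertips (side view, around (495,270)) and the pointer bar lies over the green stripes (scene crop, (195,205)). The pad's top measures about 61 mm. I'll hold briefly to check it's steady, then hand in.

Request:
move_arm(
  deltas="0 0 0 0 0; 0 0 0 0 0; 0 0 0 0 0; 0 0 0 0 0; 0 0 0 0 0; 0 0 0 0 0",
)

```text
time: 28.98
tcp_pos: [668.2, 79.7, 72.5]
orientation: [[-0.993, -0.121, -0.002], [-0.121, 0.993, -0.0], [0.002, -0.0, -1.0]]
wrist_force: [-5.8, -1.4, 7.0]
finger_gap: 0.3
grasp_force: 3.7
```

Run:
```python
from h import *
go(668.5,79,72,187)
if 70<status.sense()['tcp_pos'][2]<74.5: print(ticket.sign_off())
```

```text
t 28.98 tcp [668.2  79.7  72.5] yaw -173.1 tilt [ 0.002 -0.    -1.   ] F [-5.8 -1.4  7. ] gap 0.3 grip 3.7
units [-0.004 -0.017  0.012] turn -0.001
the job is handed in; nothing more can be done
None
```

I handed the job in at 29 s with both lamps flat in the yellow tray, the screwdriver flat in the blue tray and the lever held at its middle position, pointer on green; the vase and cup were not touched, and no verdict came back.

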